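Post a rejected terminal block under the spring flap of the reject box

TASK

The terminal block on the loading deck of the reject box is scrap: hold the spring-closed flap open by pressing its side wing down with one fingertip, and with the other fingertip gently push the block under the flap until it drops into the box; then let go so that the flap springs shut behind it. Touch and push only: do not lift or carry the block, and leave the things standing round the box where they are.

Things in the scene. Friction and masses are not known exactly. Their poses are not given: they have to be found in the camera images.
- reject_box: Reject box, a fixed grey sheet-metal letterbox for scrap, 200 long (x), 76 wide, 101 high. Origin on the worktop straight below the mouth; z up, x the push direction (deck, mouth, bin), y left seen along it. In its frame (mm): loading deck level at z 70, x -115 to 0, y -30 to 46; two guide rails on it, 6 high, leave a lane y -16 to 16. Bin behind the mouth, clear cover on top at z 98 to 101.
- mouth (a point): Point on the deck surface in the middle of the lane, at the flap's front face (x 0, z 70 mm in the box's frame); axes as reject_box. The flap is 3 mm thick; behind it, at x 5 to 8, a front wall has an opening 36 wide, 23 high. A vertical fingertip pushing in the lane can come up to x = -2, where the raised flap stops it.
- drop_edge (a point): Middle of the edge behind the flap where the lane floor ends, 15 mm past point mouth; axes as reject_box. Beyond it the bin is 67 mm deep and reaches 67 mm further in x. A block whose rear end is pushed to within about 8 mm of the flap's front face overbalances here and drops into the bin.
- flap (a joint): Angle of the flap (rad): 0 = shut by its spring, 0.85 = stop, wide open. Steel rocker: its skirt hangs across the mouth (y -16 to 16 mm), its wing slants up on the left. Pressing the wing down swings the skirt up in its own plane; pushing the skirt along x does nothing. At 0.60 the wing is level, top 9.5 mm above the deck; at 0.7 at least 19 mm are free under the skirt. Springs back when released.
- flap_hinge (a point): On the flap's hinge pin, above the deck's left side, at the flap's plane; the pin is parallel to the box's x axis, at y 38, z 78 mm in the box's frame, and its lugs reach z 82. The skirt reaches from 22 to 54 mm to the right of it, lower edge 4 mm above the deck when shut; at 0.7 rad its upper far corner stands 54 mm above the deck. The shut wing's outer edge is 34 mm above the deck.
- flap_wing (a point): On the wing's rubber-covered upper face, half-way along, 30 mm out from the hinge pin; moves with the flap. The wing is a plate 118 mm long (box x -115 to 3 mm), 2 to 44 mm out from the pin, slanting up 0.60 rad when shut. Press takes 2 to 5 N; a fingertip may slide along it. Fingertips 55 to 75 mm apart across the box can press it and push in the lane at once, at one height.
- block_centre (a point): Centre of the green six-way terminal block, 22 x 63 mm, 16 high (thin fins to 20), about 50 g, loose on the deck, its long axis (the point's y) nearly along the lane in front of the flap, either end foremost; this point is 8 mm above its underside.
- capacitor: Bystander: black can capacitor standing on the worktop to the right of the box, 30 mm across, 50 high. Origin at its underside's centre.
- heat_sink: Bystander: light metal finned heat sink on the worktop to the left of the box, 40 x 42 x 20 mm. Origin at its underside's centre.
- transformer: Bystander: small iron-core transformer on the worktop to the left of the box, 43 x 66 x 40 mm. Origin at its underside's centre.
- terminal_block: The same terminal block's body, origin at the centre of its underside.
There are look-alikes about, which are no part of the job. What is shaped like the terminal_block but brown is not meant.

How it is judged:
On the way, in this order (a step that is already met when the one before it is completed fails the run):
1. the flap is held open by a fingertip on it while the block is still in front of it (value of joint flap above 0.4 rad and contact force between the fingers and flap above 0.3 N and x of block_centre in the frame of mouth below -0.025 m), for 0.1 s.
2. the block's middle passes under the flap while a fingertip holds the flap open (value of joint flap above 0.3 rad and contact force between the fingers and flap above 0.3 N and x of block_centre in the frame of mouth above 0.003 m), for 0.02 s.
At the end, for the whole second after the job is handed in: The terminal block has dropped into the bin (lying or leaning there), its centre behind the threshold and at least 15 mm below the deck, the flap has sprung shut (below 0.06 rad), and the three bystanders are within 20 mm of where they stood (x of block_centre in the frame of mouth between 0.012 and 0.085 m and y of block_centre in the frame of mouth between -0.03 and 0.046 m and z of block_centre in the frame of mouth below -0.015 m and value of joint flap below 0.06 rad and distance of each of capacitor, heat_sink, transformer from where it was at the start of the episode below 0.02 m); the robot touches nothing.
It fails at once if the terminal block is lifted (its centre more than 22 mm above where it lies on the deck) (z of block_centre in the frame of mouth above 0.03 m).
It fails at once if the block is pinched or rammed (over 20 N) (contact force between the fingers and terminal_block above 20 N).
It fails at once if the flap is forced (over 25 N) (contact force between the fingers and flap above 25 N).
It fails at once if the capacitor, the heat sink or the transformer is pushed away (20 mm) or knocked over (distance of any of capacitor, heat_sink, transformer from where it was at the start of the episode above 0.02 m or angle between any of capacitor, heat_sink, transformer's own z axis and vertical above 0.3 rad).
It also fails if it takes over 43 s, if anything falls off the work surface, if the arm or the gripper's body presses on something with over 40 N, if the wrist force passes 120 N, or if a joint passes its speed limit or range.

ROBOT

A 6-joint arm with a two-finger parallel gripper is mounted at the origin on a cart in front of the work surface, level with it; the furniture and walls round the work are solid. World frame = base frame: x ahead of the robot, y to its left, z up, the work surface at z = 0. Lengths are in m, angles in rad, forces in N, time in s.
With the tool pointing down it reaches from about 0.25 to 0.775 m from the base axis. Payload 4 kg.
Tool frame: the origin (TCP) lies at the very end of the fingers, on their centre line; the grasp point (between the pads) lies 19 mm behind it (robot.pinch_z is the distance from the TCP to the grasp point, in m); z points along the fingers, y is the line along which they close (so a half turn about z gives the same grasp; the last joint's range is limited). The gripper opens to 94 mm and grips with 3 to 60 N. Pads are 16 mm wide; open, the fingers measure 119 mm over their backs; the gripper's body (75 mm by 177 mm) begins 78 mm behind the grasp point.
Start: joints at [-1.444, 0.087, 1.371, -0, 1.684, -0.103], TCP at [0.125, -0.536, 0.206] pointing down, gripper open.
Joint ranges: [-3.1, 3.1], [-0.76, 2.03], [0.27, 2.55], [-1.08, 4.22], [0.17, 2.65], [-2.57, 2.57]. Speed limits (rad/s): [2.79, 2.79, 3.14, 3.14, 3.14, 3.14].

INTERFACE

Orientations are given as [roll, pitch, yaw] about the fixed x, y, z axes, in that order (R = Rz(yaw) Ry(pitch) Rx(roll)).
In Python, from bench import robot gives the robot as it stands.
- The arm moves only by the tool arm_command, never from a script. Its argument "targets" is one flat list of numbers, 7 for each row, row after row: the turn, a rotation vector about the tool's x, y, z in degrees, then the shift along the tool's x, y, z in mm, then the closure, from -1 (fully open) to 1 (shut). In form: [ax, ay, az, x, y, z, hand, ax, ay, az, x, y, z, hand, ...]. A call has 1 to 20 rows; each row is the pose to reach, as a shift and turn from the pose commanded when the call began, along the tool's axes at that moment; what a row does not reach only later rows make up. A row lasts 1/10 s, in which the tool goes at most 50 mm and 8.59 degrees, less where a joint would pass 70% of its speed; a pose out of reach is approached as far as the arm can. A call with a gripper value outside its range is refused whole. The fingers move at their own pace and stop on an object; the grip force is fixed at half the most. Time passes only in rows, so rows that repeat a pose let the fingers close. It gives the time, the measured TCP pose, the force, the opening and the grip force at its end, in the units of the state.
- robot.get_obs(): the state, without advancing time (a new reading comes with each control period).
- robot.snapshot(name): name is "scene" or "top" or "wrist"; returns a dict with "color" (420x560x3 uint8, red, green, blue), "range_z" (420x560 float32, m along the optical axis (not along the pixel's ray), 0 where there is no reading), "fx", "fy", "cx", "cy" (pixels), "T" (4x4, takes a point from camera to world coordinates); the wrist camera has in their place "T_tool_cam" (4x4, takes a point from camera to tool coordinates, whose origin is the TCP and whose axes are the flange's). Camera axes: x right, y down, z forward; pixel columns grow to the right and rows downward; lengths in m; the calibration is good to about 2 mm. A picture is of the moment at which its call begins: read the wrist's pose just before it.
- robot.close_job(): hands the job in; it is judged then, once.
The state is a dict: "time": time; "joint_positions": joint angles; "qvel": joint speeds; "joint_torque": joint torques, N m; "tool_pos": TCP position; "ee_rot": TCP orientation; "wrist_force": force on the tool from outside, world axes, zero at the start; "wrist_torque": the same for the moment, N m; "width": finger opening in m; "finger_force": force on a finger pad.
Only numpy, scipy, OpenCV 4.12 (cv2) and the standard library are available. Lean on these libraries where they do the work, as an engineer would, in place of code of your own. Each camera call takes 0.05 s, during which the arm holds its last target. There are 200 camera calls.

## Working session

There is one attempt and no reset: what is moved stays moved. The work goes in short steps, Python scripts to look and compute and a tool call to move; the robot and the scene stay as the last step left them, time stands still between calls to the robot, and variables do not carry over. Pictures are saved under pics/ and viewed, at most 10 in all, crops included, and the job is handed in when it is done.

Besides the shell and the picture viewer there is one more tool, called after ">>>" by a JSON object that holds its "fn" and its "kwargs", one argument or row to a line. arm_command: Moves the arm, as the interface text tells. Its arguments: {"type":"object","properties":{"targets":{"type":"array"}},"required":["targets"]}

```bash
mkdir -p pics; python3 - <<'E'
from bench import robot
import cv2,numpy as np,pickle
o=robot.get_obs();print({k:np.round(v,3) for k,v in o.items()})
d={n:robot.snapshot(n) for n in("scene","top")}
pickle.dump(d,open('d.pkl','wb'))
for n in d: cv2.imwrite(f'pics/{n}0.png',d[n]['color'][:,:,::-1]);print(n,d[n]['T'].round(3),d[n]['fx'])
E
```

```text
{'time': np.float64(0.0), 'joint_positions': array([-1.444,  0.088,  1.372, -0.   ,  1.684, -0.103]), 'qvel': array([ 0.001, -0.   ,  0.001, -0.   , -0.001, -0.   ]), 'joint_torque': array([-1.0000e-03, -3.4018e+01, -3.0243e+01,  7.2000e-02,  3.3000e-02,
       -0.0000e+00]), 'tool_pos': array([ 0.125, -0.535,  0.204]), 'ee_rot': array([-3.139, -0.   ,  0.23 ]), 'wrist_force': array([-0.151,  0.435,  0.083]), 'wrist_torque': array([ 0.023, -0.002, -0.001]), 'finger_force': np.float64(0.0), 'width': np.float64(0.094)}
scene [[ 0.845 -0.224  0.486  0.008]
 [-0.535 -0.319  0.782 -0.983]
 [-0.02  -0.921 -0.389  0.508]
 [ 0.     0.     0.     1.   ]] 494.4123952049126
top [[-0.076 -0.967  0.244  0.31 ]
 [-0.997  0.075 -0.013 -0.201]
 [-0.006 -0.244 -0.97   0.984]
 [ 0.     0.     0.     1.   ]] 449.92505178552454
```

View pics/top0.png

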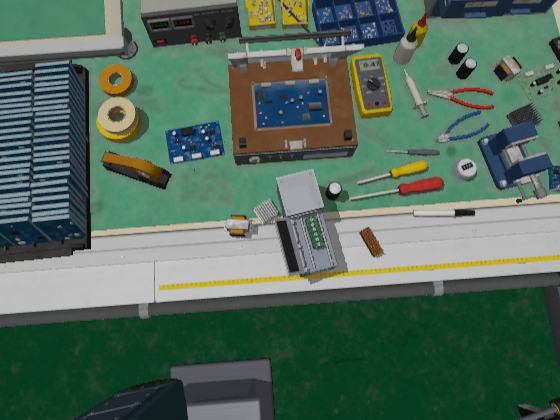

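View pics/scene0.png

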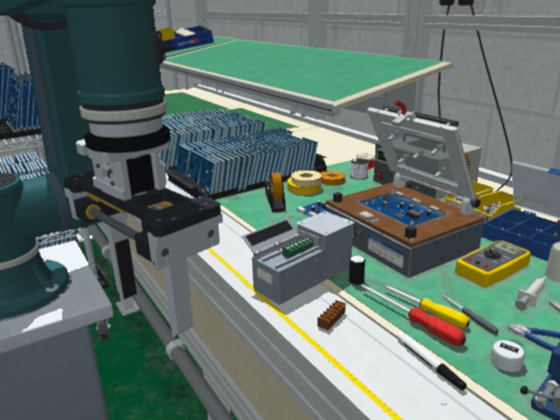

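The top view shows the box at about (305,225), with the bin at (300,190), the dark wing at (288,245) and the green block at (317,230). The bystanders are at (237,226), (265,211) and (334,190). The brown look-alike is at (371,242). Next I make a rectified ortho view.

```bash
cat > h.py <<'E'
import numpy as np
def cloud(s,T=None):
    T=s['T'] if T is None else T
    z=s['range_z'];v,u=np.mgrid[:z.shape[0],:z.shape[1]]
    P=np.stack([(u-s['cx'])/s['fx']*z,(v-s['cy'])/s['fy']*z,z,np.ones_like(z)],-1)@T.T
    P[z==0]=np.nan
    return P[...,:3]
E
python3 - <<'E'
import pickle,cv2,numpy as np
from h import cloud
d=pickle.load(open('d.pkl','rb'))
s=d['top'];P=cloud(s)
for r,c in[(195,300),(228,238),(211,265),(190,334),(230,317),(245,288),(242,371),(265,320),(205,300)]:print((r,c),P[r,c].round(3))
c=s['color'].astype(int);x,y,z=np.moveaxis(P,-1,0)
w=(abs(x-.45)<.2)&(abs(y+.27)<.15)
for lo,hi in((.062,.074),(.094,.106)):
    m=w&(z>lo)&(z<hi)
    print(lo,m.sum(),cv2.minAreaRect(P[m][:,:2].astype(np.float32)*1000))
g=w&(c[...,1]>c[...,0]+25)&(c[...,1]>c[...,2]+15)&(z>.07)&(z<.1)
print('green',g.sum(),P[g].mean(0),cv2.minAreaRect(P[g][:,:2].astype(np.float32)*1000))
cv2.imwrite('pics/crop1.png',cv2.resize(s['color'][160:290,210:390,::-1],None,fx=4.4,fy=4.4,interpolation=cv2.INTER_CUBIC))
E
```

```text
(195, 300) [ 0.546 -0.274  0.099]
(228, 238) [ 0.5   -0.14   0.039]
(211, 265) [ 0.536 -0.201  0.024]
(190, 334) [ 0.565 -0.352  0.051]
(230, 317) [ 0.474 -0.303  0.086]
(245, 288) [ 0.446 -0.241  0.095]
(242, 371) [ 0.451 -0.425  0.015]
(265, 320) [ 0.404 -0.303  0.072]
(205, 300) [ 0.525 -0.272  0.102]
0.062 1194 ((490.14520263671875, -284.5708312988281), (195.1584930419922, 76.31829833984375), 10.076072692871094)
0.094 2066 ((515.6282348632812, -268.7873840332031), (97.6672592163086, 268.3429260253906), 82.83393859863281)
green 251 [ 0.46951015 -0.29712166  0.08742165] ((469.9432678222656, -297.34832763671875), (62.76237487792969, 22.22129249572754), 11.372625350952148)
```

View pics/crop1.png

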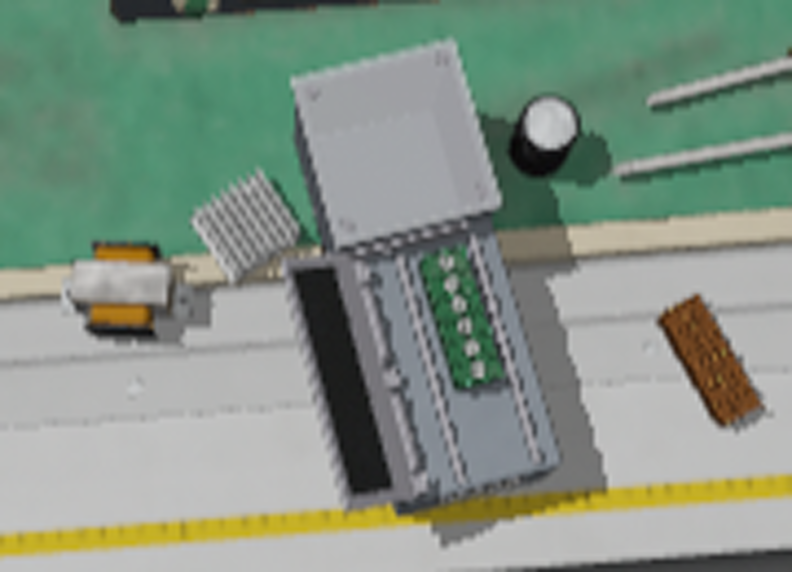

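The crop confirms the layout: wing on the left, block between the rails, box yawed about 10°. Next I refine the box pose from the cover and deck.

```bash
python3 - <<'E'
import pickle,cv2,numpy as np
from h import cloud
d=pickle.load(open('d.pkl','rb'))
for n in('top','scene'):
    s=d[n];P=cloud(s);x,y,z=np.moveaxis(P,-1,0)
    a=np.radians(10.5);e=np.array([np.cos(a),np.sin(a)]);f=np.array([-e[1],e[0]])
    q=P[...,:2]-[.505,-.289];u=q@e;v=q@f
    w=(abs(u+.015)<.13)&(abs(v-.008)<.06)
    m=w&(z>.096)&(z<.106)&(u>.0)
    r=cv2.minAreaRect(P[m][:,:2].astype(np.float32)*1000);print(n,'cover',m.sum(),r,np.median(z[m]))
    m=w&(z>.066)&(z<.074)&(u<0)
    print('deck',m.sum(),cv2.minAreaRect(P[m][:,:2].astype(np.float32)*1000),np.median(z[m]),np.percentile(u[m],[0,1,99,100]),np.percentile(v[m],[0,1,99,100]))
    m=w&(z>.074)&(z<.079)&(u<0)
    print('rails v',np.histogram(v[m],np.arange(-.04,.05,.003)))
    m=w&(z>.08)&(u<.02)&(v>.03)
    print('wing u',np.percentile(u[m],[0,2,98,100]),'v',np.percentile(v[m],[0,2,98,100]),z[m].max())
    c=s['color'].astype(int);g=w&(c[...,1]>c[...,0]+25)&(c[...,1]>c[...,2]+15)&(z>.07)&(z<.1)
    r=cv2.minAreaRect(P[g][:,:2].astype(np.float32)*1000);print('green',r,'u',np.percentile(u[g],[1,99]),'v',np.percentile(v[g],[1,99]),np.percentile(z[g],[5,50,95]))
E
```

```text
top cover 1565 ((546.7638549804688, -263.7291259765625), (90.9174575805664, 101.65226745605469), 10.639344215393066) 0.101894010422939
deck 1084 ((448.9207763671875, -292.3270568847656), (111.72090148925781, 75.85781860351562), 9.377997398376465) 0.07072879864926546 [-1.11433105e-01 -1.10712348e-01 -1.18016489e-03 -6.10177467e-06] [-0.03107688 -0.02995335  0.03322698  0.0459262 ]
rails v (array([ 0,  0,  0,  0,  2,  1, 33, 55,  1,  2,  3,  3,  2,  1,  2,  1, 11,
        2, 40, 55,  0,  1,  0,  2,  6,  2,  0,  1,  0]), array([-0.04 , -0.037, -0.034, -0.031, -0.028, -0.025, -0.022, -0.019,
       -0.016, -0.013, -0.01 , -0.007, -0.004, -0.001,  0.002,  0.005,
        0.008,  0.011,  0.014,  0.017,  0.02 ,  0.023,  0.026,  0.029,
        0.032,  0.035,  0.038,  0.041,  0.044,  0.047]))
wing u [-0.11006445 -0.10734921  0.01491129  0.01992255] v [0.03067368 0.03388007 0.06729549 0.0679701 ] 0.1057382064154857
green ((469.9432678222656, -297.34832763671875), (62.76237487792969, 22.22129249572754), 11.372625350952148) u [-0.06680112 -0.00525822] v [-0.01241198  0.00893381] [0.08399286 0.087
[... 420 characters left out ...]
,  2, 57, 50, 11, 42,  7,  4,  3,  2,  3,  5,  0,
        1, 26, 22,  3,  0,  0,  1, 29, 23,  4,  0,  0]), array([-0.04 , -0.037, -0.034, -0.031, -0.028, -0.025, -0.022, -0.019,
       -0.016, -0.013, -0.01 , -0.007, -0.004, -0.001,  0.002,  0.005,
        0.008,  0.011,  0.014,  0.017,  0.02 ,  0.023,  0.026,  0.029,
        0.032,  0.035,  0.038,  0.041,  0.044,  0.047]))
wing u [-0.11236255 -0.10781522  0.01164591  0.01868054] v [0.0300334  0.03307654 0.06739079 0.06798528] 0.10365460534765947
green ((467.80316162109375, -288.8558654785156), (67.23136901855469, 46.35518264770508), 18.68299674987793) u [-0.06730202 -0.00405957] v [-0.01396842  0.00882907] [0.07709501 0.08563591 0.09022956]
```

```bash
cat >> h.py <<'E'
from scipy.spatial.transform import Rotation as Ro
YAW=np.radians(10.5);M=np.array([.5084,-.2891])-.0006*np.array([-np.sin(YAW),np.cos(YAW)])
B=np.array([[np.cos(YAW),-np.sin(YAW)],[np.sin(YAW),np.cos(YAW)]])
def box(p): return (np.asarray(p)[...,:2]-M)@B
def delta(o,bx,by,z):
    R=Ro.from_euler('xyz',o['ee_rot']);Rt=Ro.from_euler('xyz',[np.pi,0,YAW])
    p=np.r_[M+B@[bx,by],z]
    return (R.inv()*Rt).as_rotvec(degrees=True).round(2),(R.inv().apply(p-o['tool_pos'])*1000).round(1)
E
python3 - <<'E'
import pickle
from h import *
from bench import robot
d=pickle.load(open('d.pkl','rb'))
for n in('top','scene'):
    P=cloud(d[n]);b=box(P);z=P[...,2];u,v=b[...,0],b[...,1]
    for c in(-.018,.018):
        m=(abs(v-c)<.004)&(z>.0735)&(z<.079)&(u<-.01)&(u>-.113)
        k=np.polyfit(u[m],v[m],1);print(n,m.sum(),np.degrees(k[0]),v[m].mean())
print(delta(robot.get_obs(),-.085,.033,.150))
E
```

```text
top 95 -0.7523353859191827 -0.017008807346687454
top 98 -0.38329561590345895 0.018791456280763626
scene 110 -0.312107006387398 -0.017764056822487478
scene 53 0.06663024234807916 0.01830524502014187
(array([-0.11, -0.01,  2.67]), array([ 345.7, -188.4,   54.9]))
```

>>> {"fn": "arm_command", "kwargs": {
  "targets": [0,0,0.3,40,-20,0,-0.15,0,0,0.6,80,-42,0,-0.15,0,0,1,120,-65,0,-0.15,0,0,1.4,160,-87,0,-0.15,0,0,1.8,200,-109,5,-0.15,0,0,2.1,240,-131,10,-0.15,0,0,2.4,280,-153,20,-0.15,0,0,2.7,315,-172,35,-0.15,0,0,2.7,346,-188,48,-0.15,0,0,2.7,346,-188,55,-0.15,0,0,2.7,346,-188,55,-0.15,0,0,2.7,346,-188,55,-0.15,0,0,2.7,346,-188,55,-0.15,0,0,2.7,346,-188,55,-0.15]
}}

```text
time: 1.5
tool_pos: [0.419, -0.2748, 0.1513]
ee_rot: [3.14, -0.001, 0.181]
wrist_force: [0.0, -0.3, 0.7]
width: 0.0543
finger_force: 0.0
```

```bash
cat > look.py <<'E'
import sys,pickle,cv2
from h import *
from bench import robot
o=robot.get_obs();print(o['time'],o['tool_pos'].round(4),o['ee_rot'].round(3),o['width'],o['wrist_force'].round(2),'box',box(o['tool_pos']).round(4))
d={n:robot.snapshot(n) for n in('wrist','scene','top')};pickle.dump(d,open('l.pkl','wb'))
for n in d: cv2.imwrite(f'pics/{sys.argv[1]}_{n}.png',d[n]['color'][:,:,::-1])
T=np.eye(4);T[:3,:3]=Ro.from_euler('xyz',o['ee_rot']).as_matrix();T[:3,3]=o['tool_pos']
d['wrist']['T']=T@d['wrist']['T_tool_cam']
for n in d:
    s=d[n];P=cloud(s);b=box(P);u,v=b[...,0],b[...,1];z=P[...,2];c=s['color'].astype(int)
    g=(abs(u+.03)<.1)&(abs(v)<.03)&(c[...,1]>c[...,0]+25)&(c[...,1]>c[...,2]+15)&(z>.03)&(z<.1)
    if g.sum()>9: print(n,g.sum(),'block u',np.percentile(u[g],[1,50,99]).round(4),'v',np.percentile(v[g],[1,50,99]).round(4),'z',np.percentile(z[g],[5,50,95]).round(4))
    w=(u>-.11)&(u<0)&(v>.044)&(v<.081)&(z>.06)&(z<.112)
    if w.sum()>30: print('  wing slope',np.degrees(np.arctan(np.polyfit(v[w],z[w],1)[0])).round(1),w.sum())
E
python3 look.py a
```

```text
1.5 [ 0.419  -0.2748  0.1513] [ 3.14e+00 -1.00e-03  1.81e-01] 0.05426306195969879 [ 0.01 -0.27  0.73] box [-0.0853  0.0309]
wrist 2304 block u [-0.0696 -0.0382 -0.0081] v [-0.0108  0.0018  0.0109] z [0.084  0.0853 0.0894]
  wing slope 34.5 7655
scene 214 block u [-0.0711 -0.0499 -0.0074] v [-0.0124 -0.0078  0.0091] z [0.0782 0.086  0.0902]
  wing slope 35.7 815
  wing slope 33.0 95
```

View pics/a_wrist.png

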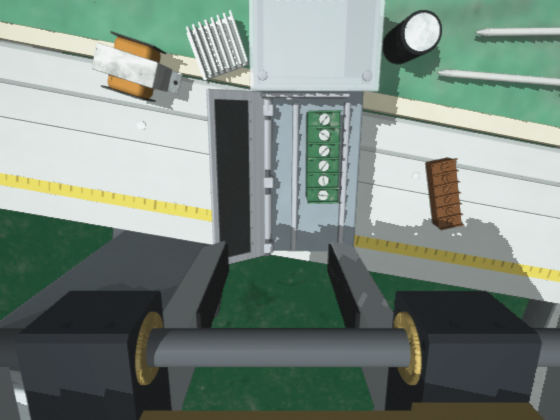

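The wrist view shows the lane and wing parallel to the tool: wing at (235,175), block at (323,157), and the fingertips at (215,250) and (340,250), lined up with the wing and the lane. Next I descend behind the block and press the wing.

>>> {"fn": "arm_command", "kwargs": {
  "targets": [0,0,0,0,-2,15,-0.15,0,0,0,0,-2,35,-0.15,0,0,0,0,-2,45,-0.15,0,0,0,0,-2,50,-0.15,0,0,0,0,-2,55,-0.15,0,0,0,0,-2,60,-0.15,0,0,0,0,-2,65,-0.15,0,0,0,0,-2,70,-0.15,0,0,0,0,-2,73,-0.15,0,0,0,0,-2,73,-0.15,0,0,0,0,-2,73,-0.15]
}}

```text
time: 2.75
tool_pos: [0.4194, -0.2713, 0.0778]
ee_rot: [-3.141, -0.001, 0.183]
wrist_force: [2.0, 3.0, 3.6]
width: 0.0541
finger_force: 1.9
```

```bash
python3 look.py b
```

```text
2.75 [ 0.4194 -0.2713  0.0778] [-3.141e+00 -1.000e-03  1.830e-01] 0.05414666443761531 [1.97 3.05 3.61] box [-0.0842  0.0343]
wrist 4723 block u [-0.0698 -0.0377 -0.0081] v [-0.0108  0.0025  0.011 ] z [0.0837 0.0853 0.0894]
  wing slope -0.6 13726
scene 219 block u [-0.071  -0.0459 -0.007 ] v [-0.0125 -0.0085  0.0098] z [0.078  0.0861 0.0903]
  wing slope 10.0 429
  wing slope -4.6 45
```

View pics/b_wrist.png

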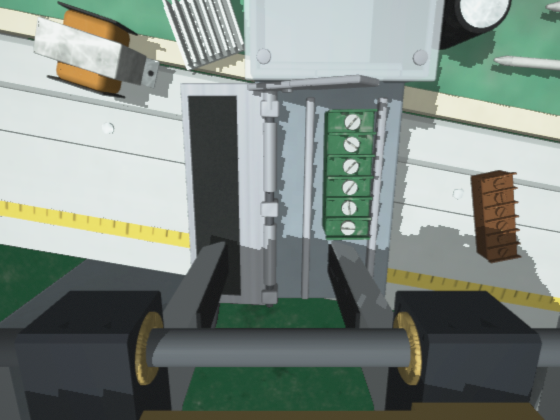

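The wing is level, so the flap is at about 0.6 rad with 3.6 N. I lower 2.5 mm further, then push slowly.

>>> {"fn": "arm_command", "kwargs": {
  "targets": [0,0,0,0,0,1.5,-0.15,0,0,0,0,1,2.5,-0.15,0,0,0,2,1,2.5,-0.15,0,0,0,4,1,2.5,-0.15,0,0,0,6,1,2.5,-0.15,0,0,0,8,1,2.5,-0.15,0,0,0,10,1,2.5,-0.15,0,0,0,12,1,2.5,-0.15,0,0,0,14,1,2.5,-0.15,0,0,0,16,1,2.5,-0.15,0,0,0,18,1,2.5,-0.15,0,0,0,18,1,2.5,-0.15]
}}

```text
time: 4.1
tool_pos: [0.4374, -0.2695, 0.0751]
ee_rot: [3.141, -0.001, 0.183]
wrist_force: [-2.8, -1.0, 4.8]
width: 0.0539
finger_force: 2.1
```

```bash
python3 look.py c
```

```text
4.1 [ 0.4374 -0.2695  0.0751] [ 3.141e+00 -1.000e-03  1.830e-01] 0.05394856467005265 [-2.77 -1.01  4.83] box [-0.0663  0.0328]
wrist 3968 block u [-0.0572 -0.0285 -0.0008] v [-0.0106  0.0028  0.0109] z [0.0838 0.0853 0.0894]
  wing slope -6.9 11884
scene 176 block u [-0.058  -0.0327  0.005 ] v [-0.0118 -0.0091  0.01  ] z [0.0782 0.0864 0.09  ]
  wing slope -1.4 396
  wing slope -11.3 253
```

The flap is at about 0.72 rad and the block is sliding freely with its nose under the flap. I keep pushing.

>>> {"fn": "arm_command", "kwargs": {
  "targets": [0,0,0,2,0,0,-0.15,0,0,0,4,0,0,-0.15,0,0,0,6,0,0,-0.15,0,0,0,8,0,0,-0.15,0,0,0,10,0,0,-0.15,0,0,0,12,0,0,-0.15,0,0,0,14,0,0,-0.15,0,0,0,16,0,0,-0.15,0,0,0,18,0,0,-0.15,0,0,0,20,0,0,-0.15,0,0,0,22,0,0,-0.15,0,0,0,24,0,0,-0.15,0,0,0,26,0,0,-0.15,0,0,0,28,0,0,-0.15,0,0,0,30,0,0,-0.15,0,0,0,32,0,0,-0.15,0,0,0,34,0,0,-0.15,0,0,0,36,0,0,-0.15,0,0,0,36,0,0,-0.15]
}}

```text
time: 6.15
tool_pos: [0.4727, -0.2628, 0.075]
ee_rot: [3.141, -0.001, 0.183]
wrist_force: [-2.0, -0.1, 3.0]
width: 0.0543
finger_force: 2.1
```

```bash
python3 look.py e
```

```text
6.15 [ 0.4727 -0.2628  0.075 ] [ 3.141e+00 -1.000e-03  1.830e-01] 0.05429109603953957 [-1.96 -0.06  3.05] box [-0.0303  0.0329]
wrist 896 block u [-0.0217 -0.0146 -0.    ] v [-0.0105 -0.0032  0.011 ] z [0.0841 0.0854 0.0895]
  wing slope -2.1 7778
scene 98 block u [-0.023  -0.0085  0.0097] v [-0.0124 -0.0092  0.    ] z [0.0766 0.0848 0.0898]
  wing slope -0.2 461
  wing slope -11.4 544
```

View pics/e_wrist.png

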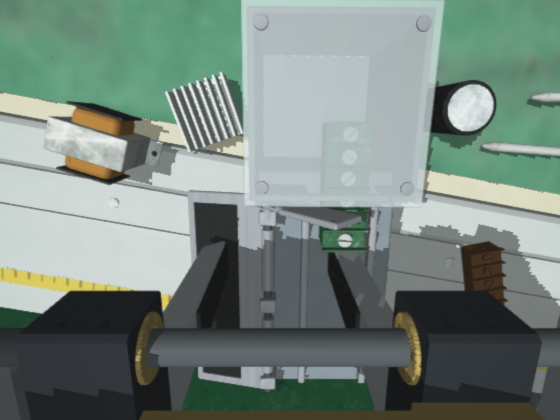

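The block is now mostly under the flap. Its rear end is at about (345,248), box x ≈ -22, and it shows through the cover. The final push is 17 mm.

>>> {"fn": "arm_command", "kwargs": {
  "targets": [0,0,0,2,0,0,-0.15,0,0,0,4,0,0,-0.15,0,0,0,6,0,0,-0.15,0,0,0,8,0,0,-0.15,0,0,0,10,0,0,-0.15,0,0,0,12,0,0,-0.15,0,0,0,14,0,0,-0.15,0,0,0,15.5,0,0,-0.15,0,0,0,17,0,0,-0.15,0,0,0,17,0,0,-0.15,0,0,0,17,0,0,-0.15,0,0,0,17,0,0,-0.15,0,0,0,17,0,0,-0.15]
}}

```text
time: 7.6
tool_pos: [0.4893, -0.2597, 0.0751]
ee_rot: [3.141, -0.001, 0.183]
wrist_force: [-2.4, -0.8, 5.2]
width: 0.054
finger_force: 2.1
```

```bash
python3 look.py f
```

```text
7.6 [ 0.4893 -0.2597  0.0751] [ 3.141e+00 -1.000e-03  1.830e-01] 0.05395404360299052 [-2.44 -0.8   5.21] box [-0.0134  0.0329]
  wing slope -0.2 7038
scene 46 block u [-0.001   0.0039  0.0103] v [-0.0119 -0.0073  0.0002] z [0.0814 0.0874 0.0935]
  wing slope -3.6 447
  wing slope -11.1 555
```

View pics/f_wrist.png

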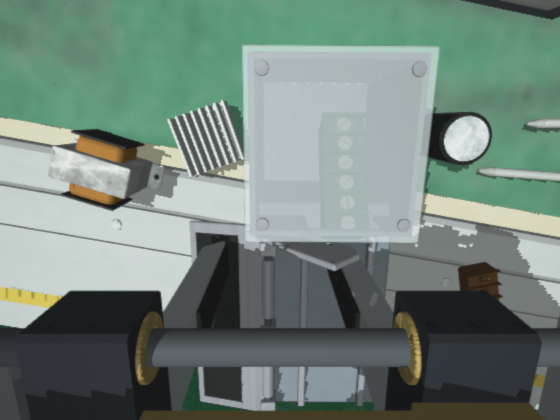

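The block is nearly through but its rear is still under the flap at about (345,225). I push about 2.5 mm more.

>>> {"fn": "arm_command", "kwargs": {
  "targets": [0,0,0,1,0,0,-0.15,0,0,0,2,0,0,-0.15,0,0,0,2.7,0,0,-0.15,0,0,0,2.7,0,0,-0.15,0,0,0,2.7,0,0,-0.15,0,0,0,2.7,0,0,-0.15,0,0,0,2.7,0,0,-0.15]
}}

```text
time: 8.45
tool_pos: [0.4916, -0.2593, 0.075]
ee_rot: [3.142, 0.0, 0.183]
wrist_force: [-3.5, 0.6, 3.7]
width: 0.0539
finger_force: 2.1
```

```bash
python3 look.py g; python3 -c "
import cv2
a=cv2.imread('pics/g_wrist.png')[30:280,180:460];b=cv2.imread('pics/g_scene.png')[190:320,220:380]
a=cv2.resize(a,(400,357));b=cv2.resize(b,(400,325));import numpy as np
c=np.zeros((357,800,3),'uint8');c[:,:400]=a;c[:325,400:]=b;cv2.imwrite('pics/g.png',c)"
```

```text
8.45 [ 0.4916 -0.2593  0.075 ] [3.142 0.    0.183] 0.053898657243906606 [-3.48  0.55  3.68] box [-0.0111  0.0329]
  wing slope -0.3 6902
scene 42 block u [-0.0007  0.0043  0.0101] v [-0.0121 -0.0085 -0.0006] z [0.0807 0.0864 0.0936]
  wing slope -1.1 458
  wing slope -11.6 545
```

View pics/g.png

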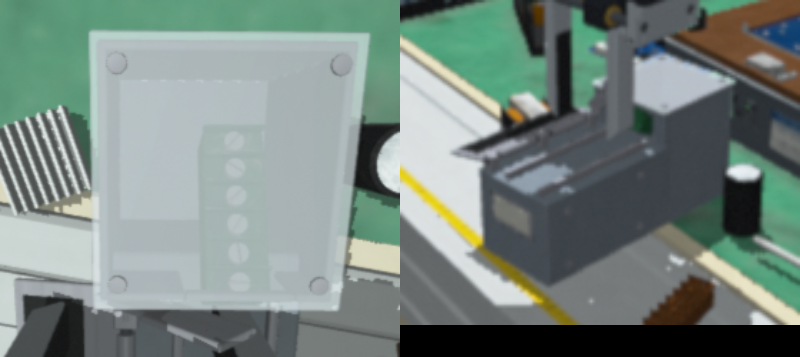

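The block seems to be tipped nose-down but held up, since its screw spacing shrinks toward the far end. Friction on the fingertip is the likely cause. I back off a few mm with the flap kept open.

>>> {"fn": "arm_command", "kwargs": {
  "targets": [0,0,0,-2,0,0,-0.15,0,0,0,-4,0,0,-0.15,0,0,0,-6,0,0,-0.15,0,0,0,-6,0,0,-0.15,0,0,0,-6,0,0,-0.15,0,0,0,-6,0,0,-0.15]
}}

```text
time: 9.2
tool_pos: [0.4862, -0.2606, 0.0753]
ee_rot: [3.141, -0.001, 0.183]
wrist_force: [3.1, 1.4, 4.5]
width: 0.0538
finger_force: 2.1
```

```bash
python3 look.py h; python3 -c "
import cv2
a=cv2.imread('pics/h_wrist.png')[30:280,180:460];b=cv2.imread('pics/h_scene.png')[190:320,220:380]
a=cv2.resize(a,(400,357));b=cv2.resize(b,(400,325));import numpy as np
c=np.zeros((357,800,3),'uint8');c[:,:400]=a;c[:325,400:]=b;cv2.imwrite('pics/h.png',c)"
```

```text
9.2 [ 0.4862 -0.2606  0.0753] [ 3.141e+00 -1.000e-03  1.830e-01] 0.05376197295671667 [3.07 1.41 4.47] box [-0.0166  0.0327]
  wing slope -1.0 7126
scene 54 block u [-0.0007  0.0035  0.01  ] v [-0.013  -0.0064  0.0054] z [0.0815 0.0876 0.0933]
  wing slope -3.0 457
  wing slope -10.9 560
```

View pics/h.png

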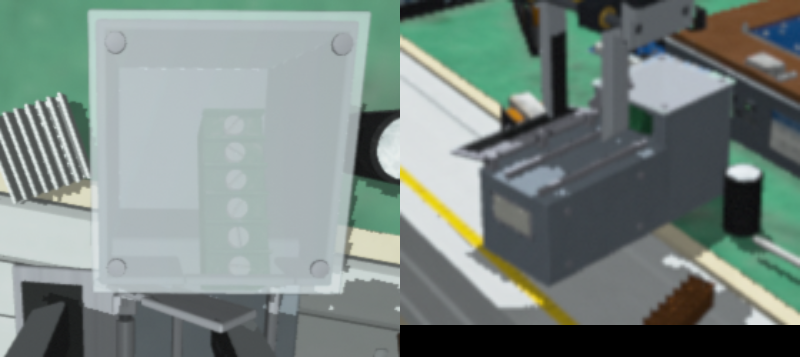

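It is still propped: the rear is raised to z≈93, probably under the skirt. I press the wing slightly further and then nudge forward again.

>>> {"fn": "arm_command", "kwargs": {
  "targets": [0,0,0,0,0,1,-0.15,0,0,0,0,0,2,-0.15,0,0,0,0,0,2,-0.15,0,0,0,2,0,2,-0.15,0,0,0,4,0,2,-0.15,0,0,0,5.5,0,2,-0.15,0,0,0,6.5,0,2,-0.15,0,0,0,6.8,0,2,-0.15,0,0,0,6.8,0,2,-0.15,0,0,0,6.8,0,2,-0.15]
}}

```text
time: 10.35
tool_pos: [0.4868, -0.2606, 0.0737]
ee_rot: [-3.141, 0.013, 0.183]
wrist_force: [-11.1, -1.1, 13.6]
width: 0.0539
finger_force: 7.0
```

```bash
python3 look.py i; python3 -c "
import cv2
a=cv2.imread('pics/i_wrist.png')[30:280,180:460];b=cv2.imread('pics/i_scene.png')[210:270,290:360]
a=cv2.resize(a,(400,357));b=cv2.resize(b,(400,343),interpolation=cv2.INTER_CUBIC);import numpy as np
c=np.zeros((357,800,3),'uint8');c[:,:400]=a;c[:343,400:]=b;cv2.imwrite('pics/i.png',c)"
```

```text
10.35 [ 0.4868 -0.2606  0.0737] [-3.141  0.013  0.183] 0.0538538146190084 [-11.07  -1.09  13.58] box [-0.0161  0.0326]
  wing slope -3.0 6995
scene 49 block u [-0.0013  0.005   0.0101] v [-0.0124 -0.0065  0.0032] z [0.0817 0.087  0.0929]
  wing slope -2.4 433
  wing slope -14.6 516
```

View pics/i.png

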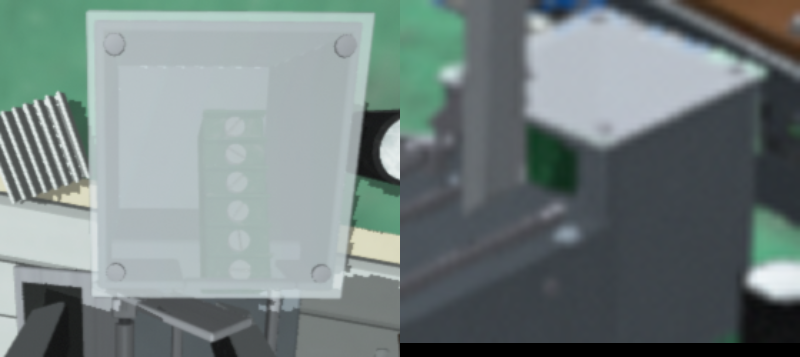

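The wing is at its stop, so friction there blocks the advance. I back off and fit the block's tilt from the screw rows already seen.

>>> {"fn": "arm_command", "kwargs": {
  "targets": [0,0,0,-1,0,0,-0.15,0,0,0,-3,0,-1,-0.15,0,0,0,-5,0,-1.3,-0.15,0,0,0,-7,0,-1.3,-0.15,0,0,0,-7,0,-1.3,-0.15]
}}

```text
time: 11.0
tool_pos: [0.4853, -0.2606, 0.0743]
ee_rot: [3.141, 0.0, 0.183]
wrist_force: [2.1, 0.5, 4.3]
width: 0.0538
finger_force: 2.1
```

```bash
python3 look.py j; cat > tilt.py <<'E'
import pickle,cv2
from h import *
from scipy.optimize import least_squares
s=pickle.load(open('l.pkl','rb'))['wrist']
Tc=s['T_tool_cam'];print(Tc.round(3).tolist(),s['fx'],s['cy'])
def fit(rows,col,tx,tz,p=None,th=None,ret=False):
    rows=np.array(rows)
    k=np.arange(6)-2.5
    def proj(q):
        x,z,t=q[:3];pp=q[3] if p is None else p
        X=np.c_[x-k*pp*np.cos(t)-tx, 0*k, tz-(z+k*pp*np.sin(t))]  # tool x, (y ignored), tool z down
        C=np.c_[X,np.ones(6)]@np.linalg.inv(Tc).T
        return C[:,1]/C[:,2]*s['fy']+s['cy']
    if p is None:
        f=lambda q:proj([q[0],.0845,0,q[1]])-rows;r=least_squares(f,[-.04,.0098],x_scale=.01)
    else:
        f=lambda q:proj(q)-rows;r=least_squares(f,[.02,.085,-.1],x_scale=.01)
    print(r.x.round(4),r.fun.round(1));return r.x
p=fit([122,145,166,187,208,228],350,-.0842,.0778)[1]
f=lambda a:np.array(a)*.7+30
fit([124,142,161,182,202,223],345,-.0134,.0751,p)
fit(f([142,168,196,224,253,282]),345,-.0111,.075,p)
fit(f([125,152,179,208,237,265]),345,-.0166,.0753,p)
fit(f([126,154,182,211,240,269]),345,-.0161,.0737,p)
E
python3 tilt.py
```

```text
11.0 [ 0.4853 -0.2606  0.0743] [3.141 0.    0.183] 0.053823319835909884 [2.06 0.55 4.29] box [-0.0175  0.0328]
  wing slope -2.6 7148
scene 58 block u [-0.0016  0.0037  0.0096] v [-0.0112 -0.005   0.0051] z [0.082  0.0874 0.0942]
  wing slope -2.7 439
  wing slope -13.4 560
[[0.001, -0.968, -0.251, 0.072], [1.0, 0.001, 0.001, -0.0], [-0.0, -0.251, 0.968, -0.178], [0.0, 0.0, 0.0, 1.0]] 352.58553470611884 210.37490362690951
[-0.0396  0.0105] [ 0.1 -0.5  0.3  0.4 -0.1 -0.2]
[0.034  0.0816 0.5349] [-0.3  0.3  0.5 -0.6 -0.1  0.2]
[0.0325 0.075  0.4615] [-0.2  0.3 -0.1 -0.  -0.2  0.1]
[0.0323 0.0717 0.3963] [-0.1  0.   0.5 -0.2 -0.5  0.3]
[0.032  0.0715 0.3509] [-0.  -0.   0.2 -0.1 -0.1  0.1]
```

The fit gives the block tipped about 0.4 rad nose-down, with its rear fins caught under the opening's top edge and its rear face within the flap plane. I give it a gentle tap, then release the flap. The skirt should wedge down the slanted rear face and push it forward.

>>> {"fn": "arm_command", "kwargs": {
  "targets": [0,0,0,3,0,-0.5,-0.15,0,0,0,6,0,-0.5,-0.15,0,0,0,7.5,0,-0.5,-0.15,0,0,0,7.5,0,-0.5,-0.15,0,0,0,4,0,-0.5,-0.15,0,0,0,4,0,-40,-0.15,0,0,0,0,0,-60,-0.15,0,0,0,-10,0,-70,-0.15,0,0,0,-10,0,-70,-0.15,0,0,0,-10,0,-70,-0.15]
}}

```text
time: 12.15
tool_pos: [0.475, -0.262, 0.143]
ee_rot: [-3.14, 0.001, 0.182]
wrist_force: [-0.4, 0.6, -0.1]
width: 0.0542
finger_force: 0.0
```

```bash
python3 look.py k; python3 -c "
import cv2
a=cv2.imread('pics/k_wrist.png')[0:350,140:460];b=cv2.imread('pics/k_scene.png')[200:280,280:370]
a=cv2.resize(a,(400,437));b=cv2.resize(b,(400,355),interpolation=cv2.INTER_CUBIC);import numpy as np
c=np.zeros((437,800,3),'uint8');c[:,:400]=a;c[:355,400:]=b;cv2.imwrite('pics/k.png',c)"
```

```text
12.15 [ 0.475 -0.262  0.143] [-3.14e+00  1.00e-03  1.82e-01] 0.05418185080051374 [-0.42  0.63 -0.09] box [-0.0279  0.0333]
  wing slope 34.9 6063
  wing slope 36.4 840
  wing slope 33.7 508
```

View pics/k.png

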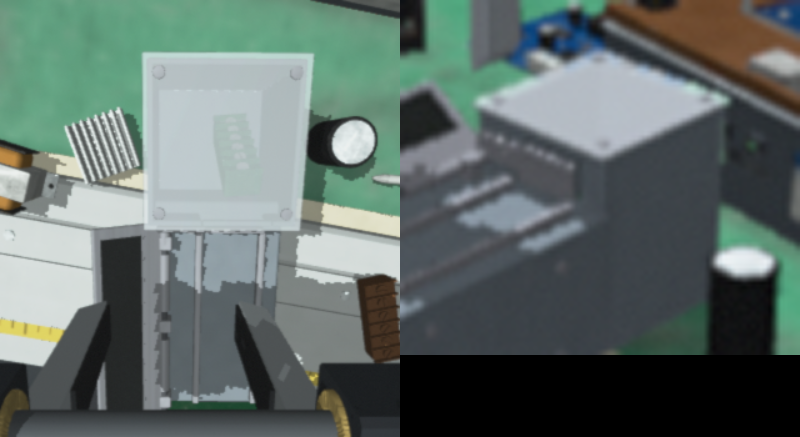

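The flap is shut and flush (wing slope 34.9°, as at the start). The block lies in the bin, visible through the cover at about (237,150), and the bystanders haven't moved. I hand in.

```bash
python3 -c "
from bench import robot
print(robot.close_job())"
```

```text
the job is handed in; nothing more can be done
None
```

I've handed the job in: in the last camera views the block was in the bin, the flap had sprung shut and the bystanders looked unmoved, but the hand-in returned no verdict; I also viewed 11 pictures, one over the limit of 10.

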